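# Press a bottle's cap on a ratchet press stand and lower it again

## Task

Press the cap of the white bottle that stands on the ratchet press stand: pull the toothed rail up by its T-handle, tooth by tooth, until the cap is pushed up against the sprung pad with between 4 and 16 newtons, never more, and take your hand off so that the pawl alone holds it pressed for at least a second. Then lift the pawl by its knob and keep it lifted until the platform has sunk all the way down, and let the pawl spring back. The bottle stays standing on the platform and the things standing round the stand stay where they are.

Things in the scene. Friction and masses are not known exactly. Their poses are not given: they have to be found in the camera images.
- stand: Grey press stand fixed to the worktop: base 210 x 130 x 12 mm, upright back plate 68 mm wide, 236 mm tall. Origin: centre of the base's underside; x from the front (bottle) to the back (upright), y to the side where the pawl's knob sticks out, z up. The steel rail runs vertically at x 50, y 0; the bottle stands on the rail's platform at x -45, y 0 mm.
- press_head: Grey yoke fixed on the upright 204 to 234 mm up; frame as the stand's. Over the bottle it carries a round black pad, 54 mm wide, on a sprung stem. The pad's height is set by a screw, differs each time and is not measured: the cap meets it after 14 to 53 mm of rail travel. From there it pushes back with 0.5 N plus 0.8 N per mm; it bottoms after 24 mm.
- rail (a joint): Rise of the toothed rail with platform and T-handle, m: 0 = down on its stop (start), top stop 0.064. The pawl catches it at each 0.010 (0.010 to 0.060), dropping in about 1 mm above that; riding over a tooth takes a few N. Rail and bottle weigh about 5 N (the bottle varies); damped, 0.15 N per mm/s, friction 0.4 N: with the pawl lifted it sinks by itself at 2 to 12 cm/s.
- handle_grip (a point): Middle of the rail's T-handle, a black horizontal round bar 16 mm in diameter and 80 mm long, lying along the stand's y, on top of the rail, above everything else of the stand: 270 mm above the worktop with the rail down. Below it is the rail, 14 mm (x) by 18 mm (y). To be pinched from above across the stand's x.
- pawl (a joint): Angle of the sprung pawl, rad: 0 = engaged on its stop (rest), grows as its knob is lifted, top stop 0.32. Its nose is clear of the teeth, and the rail sinks, from about 0.2 on. Spring and weight pull it back to 0. Lifting takes about 1 N at the knob, up to about 4 N while the rail presses on it.
- pawl_knob (a point): Middle of the pawl's knob, a black cylinder 18 mm in diameter, 22 mm long, along the stand's x, on the end of a thin arm across the rail's front: at rest at (33, 118, 134) mm in the stand's frame. It swings up about an axis along the stand's x through y -22, z 120 mm (radius 141 mm; 28 mm up at 0.2 rad). Pinch it from above on its flat ends, or lift it from below.
- bottle: White pill bottle with cap, 48 mm in diameter, 88 mm tall, loose, standing inside the low rim of the platform, its foot 30 mm above the worktop with the rail down. Origin: centre of its underside; z up.
- vial_a: Amber vial, 36 mm in diameter, 84 mm tall, standing on the worktop beside the stand. Origin: centre of its underside. A bystander.
- vial_b: Amber vial, 35 mm in diameter, 82 mm tall, standing on the worktop beside the stand. Origin: centre of its underside. A bystander.
- dose_cups: Three nested paper dose cups, 38 mm across, 35 mm tall, standing on the worktop beside the stand. Origin: centre of the underside. A bystander.
There are look-alikes about, which are no part of the job. Leave any turquoise look-alike of the bottle alone.

How it is judged:
By the outcome, as a careful person would: the job done as asked, in the order asked, and still so for the second after the job is handed in, with the robot touching nothing.
It also fails if it takes over 54 s, if anything falls off the work surface, if the arm or the gripper's body presses on something with over 40 N, if the wrist force passes 120 N, or if a joint passes its speed limit or range.

## Robot

A 7-joint arm with a two-finger parallel gripper is mounted at the origin on a cart in front of the work surface, level with it; the furniture and walls round the work are solid. World frame = base frame: x ahead of the robot, y to its left, z up, the work surface at z = 0. Lengths are in m, angles in rad, forces in N, time in s.
With the tool pointing down it reaches from about 0.425 to 0.925 m from the base axis. Payload 6.8 kg.
Tool frame: the origin (TCP) lies midway between the tips of the shut fingers; the grasp point (between the pads) lies 19 mm behind it; z points along the fingers, y is the line along which they close (so a half turn about z gives the same grasp; the last joint's range is limited). The gripper opens to 85 mm and grips with 20 to 120 N. Pads are 22 mm wide; open, the fingers measure 114 mm over their backs; the gripper's body (76 mm by 85 mm) begins 54 mm behind the grasp point. The pads swing forward as they close: fully open they stand 13 mm farther back than shut.
Start: joints at [-1.318, 0.477, 0.022, 1.555, -0.011, 1.109, -0.083], TCP at [0.238, 0.632, 0.201] pointing down, gripper open.
Joint ranges: [-2.96, 2.96], [-0.34, 2.1], [-1.41, 1.46], [0.24, 2.44], [-1.37, 4.51], [0.17, 1.92], [-2.96, 2.96]. Speed limits (rad/s): [2.39, 2.39, 3.14, 3.14, 3.14, 3.14, 3.14].

## Interface

Orientations are given as a unit quaternion [w, x, y, z].
In Python, from station import bot gives the robot as it stands.
- The arm moves only by the tool jog_arm, never from a script. Its argument "rows" is a list of rows, each an object of numbers: "fingers": the finger opening in mm, from 0 to 85.4; "x", "y", "z": the shift along the tool's x, y, z in mm; "ax", "ay", "az": the turn, a rotation vector about the tool's x, y, z in degrees. A call has exactly 8 rows; each row shifts and turns the commanded pose from where the row before left it, along the tool's axes as they then stand; what a row does not reach is not made up. A row lasts 1/10 s, in which the tool goes at most 50 mm and 8.59 degrees, less where a joint would pass 70% of its speed; a pose out of reach is approached as far as the arm can. A call with a gripper value outside its range is refused whole. The fingers move at their own pace and stop on an object; "force" is the grip in N (left out, the last holds). Time passes only in rows, so rows that do not move let the fingers close, or fill a call up. It gives the time, the measured TCP pose, the force, the opening and the grip force at its end, in the units of the state.
- bot.get_obs(): the state, without advancing time (a new reading comes with each control period).
- bot.read_camera(name): name is "scene" or "top"; returns a dict with "pixels" (400x640x3 uint8, red, green, blue), "vertical_fov" (degrees; the focal length in pixels is half the picture's height over the tangent of half this angle, whatever the lens; pixels are square), "cx", "cy" (the principal point, pixels), "world_from_camera" (4x4, takes a point from camera to world coordinates). Camera axes: x right, y down, z forward; pixel columns grow to the right and rows downward; lengths in m; the calibration is good to about 2 mm. A picture is of the moment at which its call begins. There is no depth.
- bot.hand_in(): hands the job in; it is judged then, once.
The state is a dict: "t": time; "q": joint angles; "joint_vel": joint speeds; "joint_torque": joint torques, N m; "eef_pos": TCP position; "tool_rot": TCP orientation; "contact_force": force on the tool from outside, world axes, zero at the start; "torque": the same for the moment, N m; "gripper_width": opening from 0.0 (shut) to 1.0 (fully open); "grasp_force": force on a finger pad.
Only numpy, scipy, OpenCV 4.12 (cv2) and the standard library are available. Lean on these libraries where they do the work, as an engineer would, in place of code of your own. Each camera call takes 0.05 s, during which the arm holds its last target. There are 200 camera calls.

## Working session

There is one attempt and no reset: what is moved stays moved. The work goes in short steps, Python scripts to look and compute and a tool call to move; the robot and the scene stay as the last step left them, time stands still between calls to the robot, and variables do not carry over. Pictures are saved under pics/ and viewed, at most 10 in all, crops included, and the job is handed in when it is done.

Besides the shell and the picture viewer there is one more tool, called after "Request:" by a JSON object that holds its "op" and its "data". jog_arm: Moves the arm, as the interface text tells. Its arguments: {"type":"object","properties":{"rows":{"type":"array","items":{"type":"object","properties":{"fingers":{"type":"number"},"x":{"type":"number"},"y":{"type":"number"},"z":{"type":"number"},"ax":{"type":"number"},"ay":{"type":"number"},"az":{"type":"number"}}}},"force":{"type":"number"}},"required":["rows"]}

```bash
ls; mkdir -p pics
cat > h.py <<'E'
import numpy as np, cv2
from station import bot
def cam(n):
    c=bot.read_camera(n); im=c["pixels"]; f=im.shape[0]/2/np.tan(np.radians(c["vertical_fov"])/2)
    return im,f,c["cx"],c["cy"],np.array(c["world_from_camera"])
def ray(c,u,v):
    _,f,cx,cy,T=c; d=T[:3,:3]@np.array([(u-cx)/f,(v-cy)/f,1]); return T[:3,3],d
def onz(c,u,v,z):
    o,d=ray(c,u,v); return o+d*(z-o[2])/d[2]
def proj(c,p):
    _,f,cx,cy,T=c; q=T[:3,:3].T@(np.array(p)-T[:3,3]); return f*q[0]/q[2]+cx, f*q[1]/q[2]+cy
def save(n,im): cv2.imwrite("pics/"+n,cv2.cvtColor(im,cv2.COLOR_RGB2BGR))
E
python3 - <<'E'
from h import *
for n in("scene","top"):
    c=cam(n); save(n+"0.png",c[0]); np.savez(n+"0.npz",im=c[0],f=c[1],cx=c[2],cy=c[3],T=c[4]); print(n,c[1:4],c[4].round(3))
o=bot.get_obs(); print(o)
E
```

```text
pics
scene (np.float64(509.4853063085247), 313.15311320035045, 198.70519993403065) [[ 0.636 -0.442  0.632 -0.201]
 [-0.771 -0.367  0.52  -0.547]
 [ 0.002 -0.818 -0.575  0.784]
 [ 0.     0.     0.     1.   ]]
top (np.float64(394.7046308393069), 315.79304960395467, 202.5101604490923) [[ 0.025 -0.984  0.176  0.335]
 [-0.999 -0.028 -0.019  0.021]
 [ 0.024 -0.176 -0.984  1.098]
 [ 0.     0.     0.     1.   ]]
{'t': 0.1, 'q': array([-1.31812787,  0.47769229,  0.02232073,  1.55633386, -0.01151212,
        1.10931934, -0.08308504]), 'joint_vel': array([-4.08495243e-05, -2.01603241e-03,  2.41328531e-03, -3.02784161e-03,
       -1.54191888e-03, -1.59817232e-03,  5.90314904e-04]), 'joint_torque': array([ 5.09933248e-03, -5.97757995e+01,  1.61420155e+00, -2.81951916e+01,
        1.29100299e-02,  5.01844188e-03, -3.53264042e-06]), 'eef_pos': array([0.23806219, 0.63100557, 0.19994732]), 'tool_rot': array([-9.81401299e-05,  1.79383291e-01,  9.83778926e-01, -8.06704148e-04]), 'contact_force': array([ 0.14531826,  0.10850192, -0.07289429]), 'torque': array([-0.03249722, -0.03766606, -0.02815137]), 'grasp_force': 0.0, 'gripper_width': 1.0027586956260428}
```

View pics/scene0.png

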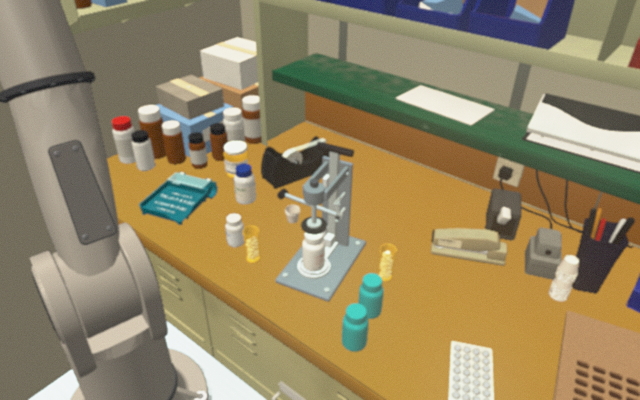

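View pics/top0.png

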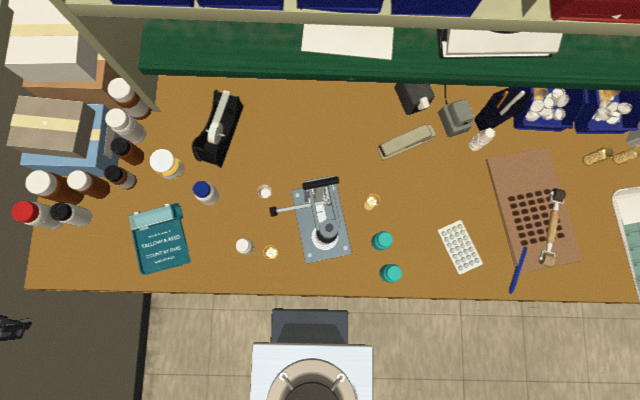

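The top view shows the stand at about (322,220), with the T-handle bar at (320,183), the knob at (273,211) and the press pad at (326,232). The vials are at (271,253) and (372,202), and the cups at (265,191). The turquoise look-alikes are at (382,240) and (391,273). A small white bottle at (244,246), off the stand, is another look-alike. The bottle on the stand's platform is the one meant, at scene (313,250). I'll confirm it in one enlarged crop.

Run:
```python
from h import *
def L(n):
    d=np.load(n+"0.npz"); return d["im"],float(d["f"]),float(d["cx"]),float(d["cy"]),d["T"]
t=L("top"); s=L("scene")
a=cv2.resize(t[0][165:275,240:400],None,fx=4.5,fy=4.5,interpolation=cv2.INTER_CUBIC)
save("topc.png",a)
b=cv2.resize(s[0][135:305,220:410],None,fx=3.5,fy=3.5,interpolation=cv2.INTER_CUBIC)
save("scenec.png",b)
im=t[0].astype(int); 
# base: greyish-blue
m=((im[...,2]>im[...,0]-5)&(im.sum(2)>220)).astype(np.uint8); m[:, :285]=0;m[:,360:]=0;m[:170]=0;m[275:]=0
n,l,st,_=cv2.connectedComponentsWithStats(m); k=1+st[1:,4].argmax(); c=cv2.findContours((l==k).astype(np.uint8),0,2)[0][0]
h=cv2.convexHull(c); print(st[k]); print(cv2.approxPolyDP(h,4,True)[:,0].tolist())
# black
m=(im.max(2)<60).astype(np.uint8); m[:165]=0;m[275:]=0;m[:,:240]=0;m[:,400:]=0
n,l,st,ce=cv2.connectedComponentsWithStats(m)
for k in range(1,n):
    if st[k,4]>15:
        r=cv2.minAreaRect(np.argwhere(l==k)[:,::-1].astype(np.float32)); print(st[k],ce[k],r)
```

```text
[ 285  184   66   79 2897]
[[335, 184], [350, 253], [307, 262], [285, 209], [292, 190]]
[303 177  36  13 235] [320.35744681 182.83829787] ((320.3799743652344, 182.84002685546875), (6.61876106262207, 36.0454216003418), 79.69515228271484)
[270 207   7   9  51] [272.98039216 211.07843137] ((272.9230651855469, 211.1154022216797), (8.43299388885498, 5.687368392944336), 78.69007110595703)
[317 231  20  12  80] [324.625  238.0375] ((325.5235290527344, 237.3941192626953), (19.415279388427734, 9.219544410705566), 12.52880859375)
```

View pics/topc.png

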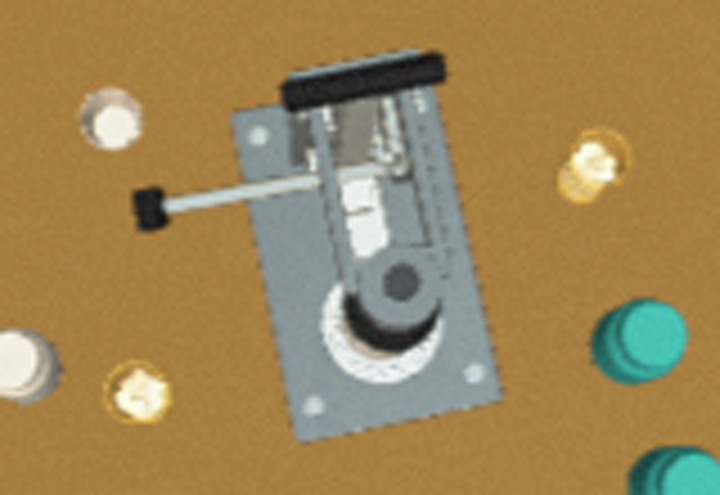

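View pics/scenec.png

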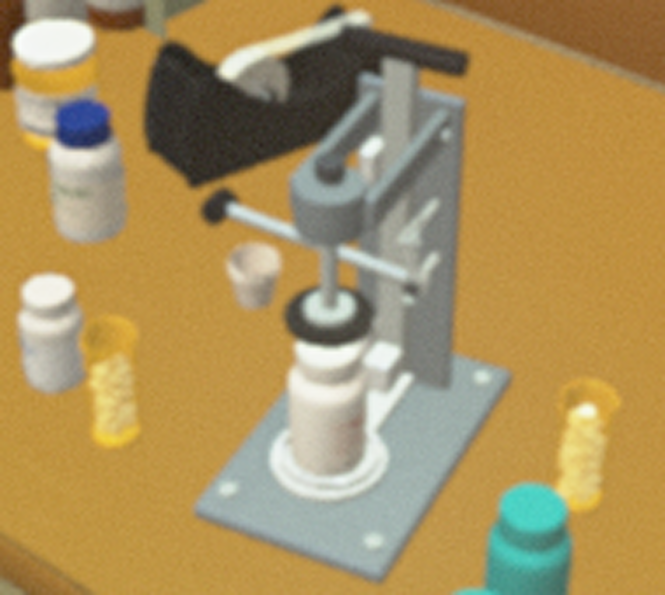

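The crops confirm the target: the white bottle stands on the platform under the pad. The scene crop's pad rim is just above the cap. Next I work out the poses.

```bash
cat >> h.py <<'E'
def L(n):
    d=np.load(""+n+"0.npz"); return d["im"],float(d["f"]),float(d["cx"]),float(d["cy"]),d["T"]
from scipy.optimize import least_squares
from scipy.spatial.transform import Rotation as R
def W(P,p): 
    c,s=np.cos(P[2]),np.sin(P[2]); return np.array([P[0]+c*p[0]-s*p[1],P[1]+s*p[0]+c*p[1],p[2]])
E
python3 - <<'E'
from h import *
t=L("top"); s=L("scene")
sc=lambda u,v:(220+u/3.5-.4,135+v/3.5-.4)
tc=lambda u,v:(240+u/4.5-.4,165+v/4.5-.4)
M=[(t,(-.105,-.065,.012),tc(500,400)),(t,(-.105,.065,.012),tc(301,440)),
 (t,(.05,0,.270),(320.4,182.9)),(t,(.033,.118,.134),(273,211)),
 (t,(.05,.04,.270),tc(284,96)),(t,(.05,-.04,.270),tc(444,68)),
 (s,(-.105,.065,.012),sc(198,512)),(s,(-.105,-.065,.012),sc(380,578)),(s,(.105,-.065,.012),sc(510,373)),(s,(.033,.118,.134),sc(217,207))]
f=lambda P:np.concatenate([np.subtract(proj(c,W(P,p)),q) for c,p,q in M])
r=least_squares(f,[.6,0,.2],loss="soft_l1"); P=r.x; print(P,np.degrees(P[2])); print(f(P).reshape(-1,2).round(1).tolist())
np.save("P.npy",P)
for n,p in dict(handle=(.05,0,.27),knob=(.033,.118,.134),bottle=(-.045,0,.03)).items(): print(n,W(P,p).round(4))
# pad underside / cap top, in scene crop px: cap top at 118, pad bottom ?
for z in(.118,.135,.14,.145,.15,.155,.16,.17,.18):
    u,v=proj(s,W(P,(-.045,0,z))); print(z,round((u-220+.4)*3.5),round((v-135+.4)*3.5))
w=lambda c,u,v,z:onz(c,u,v,z)[:2].round(3)
print("cups",w(t,*tc(112,125),.035),"va",w(t,*tc(137,393),.07),"vb",w(t,*tc(600,155),.08))
print("tool R",R.from_quat(np.roll(bot.get_obs()["tool_rot"],-1)).as_matrix().round(3))
E
```

```text
[ 0.47837437 -0.01511066  0.23115471] 13.244189395914661
[[1.4, 0.1], [-0.9, 1.0], [0.1, -0.0], [0.2, 0.2], [-0.5, 0.6], [0.4, -0.4], [-2.3, -1.4], [0.6, -0.4], [0.8, -0.5], [0.2, 0.3]]
handle [ 0.527  -0.0037  0.27  ]
knob [0.4835 0.1073 0.134 ]
bottle [ 0.4346 -0.0254  0.03  ]
0.118 329 347
0.135 329 325
0.14 329 318
0.145 329 311
0.15 329 305
0.155 329 298
0.16 329 291
0.17 329 277
0.18 329 263
cups [0.55  0.142] va [0.387 0.116] vb [ 0.532 -0.149]
tool R [[-0.936  0.353 -0.   ]
 [ 0.353  0.936 -0.002]
 [-0.    -0.002 -1.   ]]
```

Request:
{"op": "jog_arm", "data": {"rows": [{"z": -45,"x": -10,"y": -10,"fingers": 50},{"z": -45,"x": -15,"y": -15},{"z": -40,"x": -20,"y": -20},{"x": -34,"y": -34},{"x": -34,"y": -34},{"x": -34,"y": -34},{"x": -34,"y": -34},{"x": -34,"y": -34}], "force": 60}}

```text
invalid input
```

Request:
{"op": "jog_arm", "data": {"rows": [{"x": -10,"y": -10,"z": -45,"ax": 0,"ay": 0,"az": 0,"fingers": 50},{"x": -15,"y": -15,"z": -45,"ax": 0,"ay": 0,"az": 0,"fingers": 50},{"x": -20,"y": -20,"z": -40,"ax": 0,"ay": 0,"az": 0,"fingers": 50},{"x": -34,"y": -34,"z": 0,"ax": 0,"ay": 0,"az": 0,"fingers": 50},{"x": -34,"y": -34,"z": 0,"ax": 0,"ay": 0,"az": 0,"fingers": 50},{"x": -34,"y": -34,"z": 0,"ax": 0,"ay": 0,"az": 0,"fingers": 50},{"x": -34,"y": -34,"z": 0,"ax": 0,"ay": 0,"az": 0,"fingers": 50},{"x": -34,"y": -34,"z": 0,"ax": 0,"ay": 0,"az": 0,"fingers": 50}], "force": 60}}

```text
t: 0.9
eef_pos: [0.3639, 0.3523, 0.3306]
tool_rot: [-0.0, 0.179, 0.984, -0.0]
contact_force: [1.5, 0.4, -0.3]
gripper_width: 0.582
grasp_force: 0.0
```

Request:
{"op": "jog_arm", "data": {"rows": [{"x": -34,"y": -34,"z": 0,"ax": 0,"ay": 0,"az": 0,"fingers": 50},{"x": -34,"y": -34,"z": 0,"ax": 0,"ay": 0,"az": 0,"fingers": 50},{"x": -35,"y": -35,"z": 0,"ax": 0,"ay": 0,"az": 0,"fingers": 50},{"x": -35,"y": -35,"z": 0,"ax": 0,"ay": 0,"az": 0,"fingers": 50},{"x": -35,"y": -35,"z": 0,"ax": 0,"ay": 0,"az": 0,"fingers": 50},{"x": -35,"y": -35,"z": 0,"ax": 0,"ay": 0,"az": 0,"fingers": 50},{"x": -35,"y": -35,"z": 0,"ax": 0,"ay": 0,"az": 0,"fingers": 50},{"x": -35,"y": -34,"z": 0,"ax": 0,"ay": 0,"az": 0,"fingers": 50}]}}

```text
t: 1.7
eef_pos: [0.526, -0.0048, 0.3308]
tool_rot: [-0.0, 0.179, 0.984, 0.0]
contact_force: [1.0, 0.1, -0.6]
gripper_width: 0.584
grasp_force: 0.0
```

Request:
{"op": "jog_arm", "data": {"rows": [{"x": 0,"y": 0,"z": 0,"ax": 0,"ay": 0,"az": 7,"fingers": 50},{"x": 0,"y": 0,"z": 0,"ax": 0,"ay": 0,"az": 7,"fingers": 50},{"x": 0,"y": 0,"z": 0,"ax": 0,"ay": 0,"az": 7,"fingers": 50},{"x": 0,"y": 0,"z": 0,"ax": 0,"ay": 0,"az": 7,"fingers": 50},{"x": 0,"y": 0,"z": 0,"ax": 0,"ay": 0,"az": 7,"fingers": 50},{"x": 0,"y": 0,"z": 0,"ax": 0,"ay": 0,"az": 7,"fingers": 50},{"x": 0,"y": 0,"z": 0,"ax": 0,"ay": 0,"az": 7,"fingers": 50},{"x": 0,"y": 0,"z": 0,"ax": 0,"ay": 0,"az": 7,"fingers": 50}]}}

```text
t: 2.5
eef_pos: [0.5255, -0.0028, 0.3304]
tool_rot: [-0.0, 0.622, 0.783, -0.0]
contact_force: [-0.0, 0.3, -0.7]
gripper_width: 0.586
grasp_force: 0.0
```

```bash
cat > st.py <<'E'
from h import *
P=np.load("P.npy"); o=bot.get_obs(); T=R.from_quat(np.roll(o["tool_rot"],-1)).as_matrix()
def to(p): return (1000*T.T@(np.array(p)-o["eef_pos"])).round(1)
print("t",o["t"],o["eef_pos"].round(4),"F",o["contact_force"].round(2),"w",o["gripper_width"].round(3),"yaw_y",np.degrees(np.arctan2(T[1,1],T[0,1])).round(2),"zt",T[:,2].round(3),"q7",o["q"].round(2))
E
python3 - <<'E'
from st import *
print("to handle",to(W(P,(.05,0,.251))))
c=cam("scene"); save("s1.png",cv2.resize(c[0][60:310,180:430],None,fx=2.4,fy=2.4))
E
```

```text
Traceback (most recent call last):
  File "st.py", line 4, in <module>
    print("t",o["t"],o["eef_pos"].round(4),"F",o["contact_force"].round(2),"w",o["gripper_width"].round(3),"yaw_y",np.degrees(np.arctan2(T[1,1],T[0,1])).round(2),"zt",T[:,2].round(3),"q7",o["q"].round(2))
                                                                               ^^^^^^^^^^^^^^^^^^^^^^^^
AttributeError: 'float' object has no attribute 'round'
```

```bash
sed -i 's/o\["gripper_width"\].round(3)/round(o["gripper_width"],3)/' st.py
python3 - <<'E'
from st import *
print("to handle",to(W(P,(.05,0,.251))))
c=cam("scene"); save("s1.png",cv2.resize(c[0][60:310,180:430],None,fx=2.4,fy=2.4))
E
```

```text
t 2.5 [ 0.5255 -0.0028  0.3304] F [-0.05  0.31 -0.66] w 0.586 yaw_y 13.04 zt [-0.001 -0.    -1.   ] q7 [-0.65  0.13  0.61  1.77 -0.08  1.27  0.2 ]
to handle [-1.2  1.4 79.4]
```

View pics/s1.png

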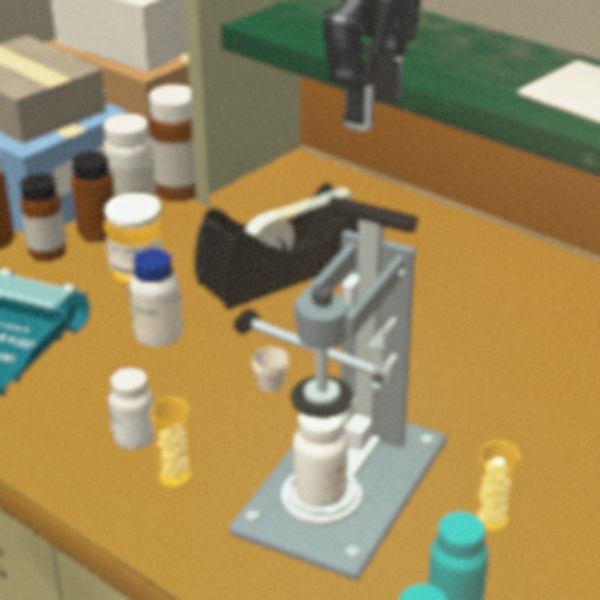

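The picture shows the gripper centred above the T-handle bar at (375,215), so I can descend.

Request:
{"op": "jog_arm", "data": {"rows": [{"x": -1,"y": 1,"z": 15,"ax": 0,"ay": 0,"az": 0,"fingers": 50},{"x": 0,"y": 0,"z": 15,"ax": 0,"ay": 0,"az": 0,"fingers": 50},{"x": 0,"y": 0,"z": 15,"ax": 0,"ay": 0,"az": 0,"fingers": 50},{"x": 0,"y": 0,"z": 10,"ax": 0,"ay": 0,"az": 0,"fingers": 50},{"x": 0,"y": 0,"z": 10,"ax": 0,"ay": 0,"az": 0,"fingers": 50},{"x": 0,"y": 0,"z": 8,"ax": 0,"ay": 0,"az": 0,"fingers": 50},{"x": 0,"y": 0,"z": 5,"ax": 0,"ay": 0,"az": 0,"fingers": 50},{"x": 0,"y": 0,"z": 0,"ax": 0,"ay": 0,"az": 0,"fingers": 50}], "force": 40}}

```text
t: 3.35
eef_pos: [0.5268, -0.0036, 0.2522]
tool_rot: [-0.0, 0.62, 0.784, -0.0]
contact_force: [0.6, 0.5, 0.5]
gripper_width: 0.581
grasp_force: 0.0
```

Request:
{"op": "jog_arm", "data": {"rows": [{"x": 0,"y": 0,"z": 0,"ax": 0,"ay": 0,"az": 0,"fingers": 35},{"x": 0,"y": 0,"z": 0,"ax": 0,"ay": 0,"az": 0,"fingers": 25},{"x": 0,"y": 0,"z": 0,"ax": 0,"ay": 0,"az": 0,"fingers": 20},{"x": 0,"y": 0,"z": 0,"ax": 0,"ay": 0,"az": 0,"fingers": 10},{"x": 0,"y": 0,"z": 0,"ax": 0,"ay": 0,"az": 0,"fingers": 10},{"x": 0,"y": 0,"z": 0,"ax": 0,"ay": 0,"az": 0,"fingers": 10},{"x": 0,"y": 0,"z": 0,"ax": 0,"ay": 0,"az": 0,"fingers": 10},{"x": 0,"y": 0,"z": 0,"ax": 0,"ay": 0,"az": 0,"fingers": 10}], "force": 40}}

```text
t: 4.15
eef_pos: [0.527, -0.0035, 0.2528]
tool_rot: [-0.0, 0.62, 0.784, -0.0]
contact_force: [-0.0, -0.2, -0.4]
gripper_width: 0.12
grasp_force: 0.0
```

Run:
```python
from st import *
c=cam("scene"); d=cam("top"); a=cv2.resize(c[0][100:220,260:400],None,fx=4,fy=4)
b=cv2.resize(d[0][150:230,260:360],(600*0+560,480)); v=cv2.resize(np.hstack([a,b]),(800,343)); save("s2.png",v)
```

```text
t 4.15 [ 0.527  -0.0035  0.2528] F [-0.04 -0.22 -0.35] w 0.12 yaw_y 13.33 zt [-0.  0. -1.] q7 [-0.63  0.2   0.6   1.88 -0.12  1.11  0.26]
```

View pics/s2.png

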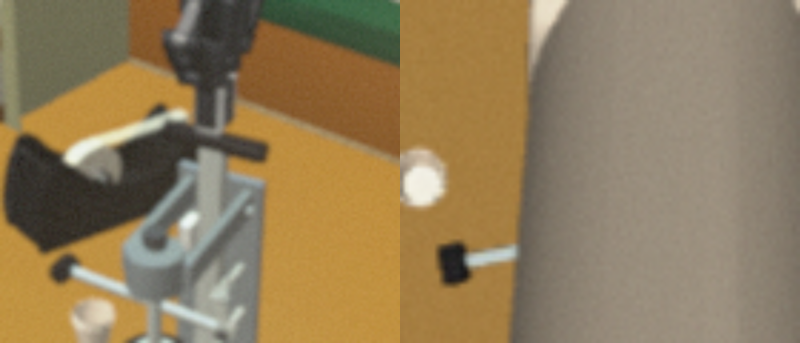

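Run:
```python
from st import *
c=cam("scene"); k=800/1120*4
for n,p in dict(tcp=o["eef_pos"],bar=W(P,(.05,0,.27)),barL=W(P,(.05,.04,.27)),barR=W(P,(.05,-.04,.27))).items():
    u,v=proj(c,p); print(n,np.round([(u-260)*k,(v-100)*k]),round(u,1),round(v,1))
im=c[0]; save("s3.png",cv2.resize(im[110:170,290:370],None,fx=8,fy=8,interpolation=cv2.INTER_CUBIC)); print(bot.get_obs()["gripper_width"],bot.get_obs()["grasp_force"])
```

```text
t 4.25 [ 0.5271 -0.0036  0.2528] F [-0.26 -0.5  -0.27] w 0.121 yaw_y 13.33 zt [-0. -0. -1.] q7 [-0.63  0.2   0.6   1.88 -0.12  1.11  0.26]
tcp [212. 162.] 334.0 156.7
bar [212. 141.] 334.3 149.4
barL [162. 129.] 316.6 145.2
barR [264. 154.] 352.4 153.8
0.11820005086791935 0.0
```

View pics/s3.png

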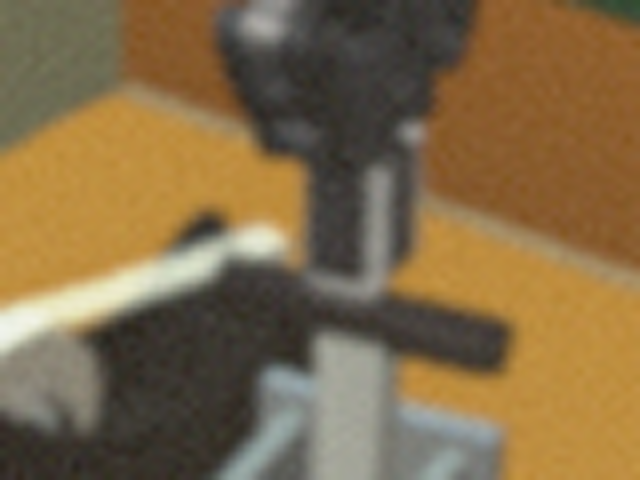

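The picture shows the fingertips ending at about crop (345,280), just above the bar at (354,315). They sit about 27 mm higher than the reported TCP, so I open, go lower and try again.

Request:
{"op": "jog_arm", "data": {"rows": [{"x": 0,"y": 0,"z": 0,"ax": 0,"ay": 0,"az": 0,"fingers": 50},{"x": 0,"y": 0,"z": 0,"ax": 0,"ay": 0,"az": 0,"fingers": 50},{"x": 0,"y": 0,"z": 0,"ax": 0,"ay": 0,"az": 0,"fingers": 50},{"x": 0,"y": 0,"z": 0,"ax": 0,"ay": 0,"az": 0,"fingers": 50},{"x": 0,"y": 0,"z": 5,"ax": 0,"ay": 0,"az": 0,"fingers": 50},{"x": 0,"y": 0,"z": 5,"ax": 0,"ay": 0,"az": 0,"fingers": 50},{"x": 0,"y": 0,"z": 4,"ax": 0,"ay": 0,"az": 0,"fingers": 50},{"x": 0,"y": 0,"z": 0,"ax": 0,"ay": 0,"az": 0,"fingers": 50}]}}

```text
t: 5.1
eef_pos: [0.5265, -0.0036, 0.2379]
tool_rot: [-0.0, 0.62, 0.784, -0.001]
contact_force: [0.3, -0.2, -0.5]
gripper_width: 0.589
grasp_force: 0.0
```

Run:
```python
from st import *
c=cam("scene"); save("s4.png",cv2.resize(c[0][100:180,280:380],None,fx=6,fy=6,interpolation=cv2.INTER_CUBIC))
for n,p in dict(tcp=o["eef_pos"],f1=o["eef_pos"]-.025*T[:,1],f2=o["eef_pos"]+.025*T[:,1]).items():
    u,v=proj(c,p); print(n,np.round([(u-280)*6,(v-100)*6]))
```

```text
t 5.1 [ 0.5265 -0.0036  0.2379] F [ 0.31 -0.23 -0.5 ] w 0.589 yaw_y 13.32 zt [-0.001 -0.    -1.   ] q7 [-0.62  0.21  0.6   1.89 -0.14  1.08  0.27]
tcp [322. 378.]
f1 [292. 412.]
f2 [351. 345.]
```

View pics/s4.png

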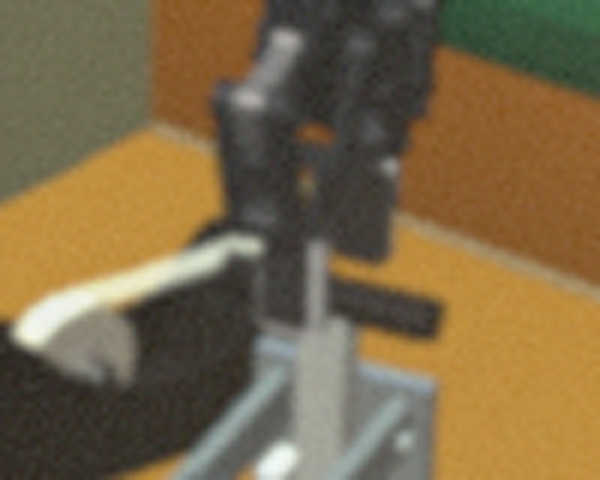

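The near fingertip at (290,325) and the far one at (365,255) are both about 27 mm above where the reported TCP puts them, so the offset is real. I go down 14 mm more, then close.

Request:
{"op": "jog_arm", "data": {"rows": [{"x": 0,"y": 0,"z": 5,"ax": 0,"ay": 0,"az": 0,"fingers": 50},{"x": 0,"y": 0,"z": 5,"ax": 0,"ay": 0,"az": 0,"fingers": 50},{"x": 0,"y": 0,"z": 3,"ax": 0,"ay": 0,"az": 0,"fingers": 50},{"x": 0,"y": 0,"z": 0,"ax": 0,"ay": 0,"az": 0,"fingers": 30},{"x": 0,"y": 0,"z": 0,"ax": 0,"ay": 0,"az": 0,"fingers": 25},{"x": 0,"y": 0,"z": 0,"ax": 0,"ay": 0,"az": 0,"fingers": 20},{"x": 0,"y": 0,"z": 0,"ax": 0,"ay": 0,"az": 0,"fingers": 15},{"x": 0,"y": 0,"z": 0,"ax": 0,"ay": 0,"az": 0,"fingers": 8}]}}

```text
t: 5.95
eef_pos: [0.5286, -0.0033, 0.2263]
tool_rot: [0.001, 0.62, 0.784, 0.001]
contact_force: [5.2, 0.2, -3.6]
gripper_width: 0.167
grasp_force: 39.0
```

Request:
{"op": "jog_arm", "data": {"rows": [{"x": 0,"y": 0,"z": 0,"ax": 0,"ay": 0,"az": 0,"fingers": 8},{"x": 0,"y": 0,"z": 0,"ax": 0,"ay": 0,"az": 0,"fingers": 8},{"x": 0,"y": 0,"z": 0,"ax": 0,"ay": 0,"az": 0,"fingers": 8},{"x": 0,"y": 0,"z": 0,"ax": 0,"ay": 0,"az": 0,"fingers": 8},{"x": 0,"y": 0,"z": 0,"ax": 0,"ay": 0,"az": 0,"fingers": 8},{"x": 0,"y": 0,"z": 0,"ax": 0,"ay": 0,"az": 0,"fingers": 8},{"x": 0,"y": 0,"z": 0,"ax": 0,"ay": 0,"az": 0,"fingers": 8},{"x": 0,"y": 0,"z": 0,"ax": 0,"ay": 0,"az": 0,"fingers": 8}]}}

```text
t: 6.75
eef_pos: [0.5286, -0.0032, 0.2263]
tool_rot: [0.001, 0.62, 0.784, 0.001]
contact_force: [4.9, 1.4, -2.6]
gripper_width: 0.166
grasp_force: 39.0
```

Request:
{"op": "jog_arm", "data": {"rows": [{"x": 0,"y": 2,"z": 0,"ax": 0,"ay": 0,"az": 0,"fingers": 8},{"x": 0,"y": 0,"z": -2,"ax": 0,"ay": 0,"az": 0,"fingers": 8},{"x": 0,"y": 0,"z": -2,"ax": 0,"ay": 0,"az": 0,"fingers": 8},{"x": 0,"y": 0,"z": -1,"ax": 0,"ay": 0,"az": 0,"fingers": 8},{"x": 0,"y": 0,"z": -1,"ax": 0,"ay": 0,"az": 0,"fingers": 8},{"x": 0,"y": 0,"z": 0,"ax": 0,"ay": 0,"az": 0,"fingers": 8},{"x": 0,"y": 0,"z": 0,"ax": 0,"ay": 0,"az": 0,"fingers": 8},{"x": 0,"y": 0,"z": 0,"ax": 0,"ay": 0,"az": 0,"fingers": 8}]}}

```text
t: 7.55
eef_pos: [0.5286, -0.0032, 0.2316]
tool_rot: [-0.0, 0.62, 0.784, -0.0]
contact_force: [1.1, -1.8, -9.2]
gripper_width: 0.172
grasp_force: 39.2
```

Request:
{"op": "jog_arm", "data": {"rows": [{"x": 0,"y": 0,"z": -1,"ax": 0,"ay": 0,"az": 0,"fingers": 8},{"x": 0,"y": 0,"z": -1,"ax": 0,"ay": 0,"az": 0,"fingers": 8},{"x": 0,"y": 0,"z": -1,"ax": 0,"ay": 0,"az": 0,"fingers": 8},{"x": 0,"y": 0,"z": -1,"ax": 0,"ay": 0,"az": 0,"fingers": 8},{"x": 0,"y": 0,"z": -1,"ax": 0,"ay": 0,"az": 0,"fingers": 8},{"x": 0,"y": 0,"z": -1,"ax": 0,"ay": 0,"az": 0,"fingers": 8},{"x": 0,"y": 0,"z": 0,"ax": 0,"ay": 0,"az": 0,"fingers": 8},{"x": 0,"y": 0,"z": 0,"ax": 0,"ay": 0,"az": 0,"fingers": 8}]}}

```text
t: 8.35
eef_pos: [0.5287, -0.0032, 0.2379]
tool_rot: [-0.0, 0.62, 0.784, -0.0]
contact_force: [-4.2, -2.4, -3.9]
gripper_width: 0.171
grasp_force: 39.7
```

Request:
{"op": "jog_arm", "data": {"rows": [{"x": 0,"y": 0,"z": -1,"ax": 0,"ay": 0,"az": 0,"fingers": 8},{"x": 0,"y": 0,"z": -1,"ax": 0,"ay": 0,"az": 0,"fingers": 8},{"x": 0,"y": 0,"z": -1,"ax": 0,"ay": 0,"az": 0,"fingers": 8},{"x": 0,"y": 0,"z": -1,"ax": 0,"ay": 0,"az": 0,"fingers": 8},{"x": 0,"y": 0,"z": -1,"ax": 0,"ay": 0,"az": 0,"fingers": 8},{"x": 0,"y": 0,"z": 0,"ax": 0,"ay": 0,"az": 0,"fingers": 8},{"x": 0,"y": 0,"z": 0,"ax": 0,"ay": 0,"az": 0,"fingers": 8},{"x": 0,"y": 0,"z": 0,"ax": 0,"ay": 0,"az": 0,"fingers": 8}]}}

```text
t: 9.15
eef_pos: [0.5287, -0.0032, 0.2428]
tool_rot: [-0.0, 0.62, 0.784, -0.0]
contact_force: [-4.0, -1.9, -8.8]
gripper_width: 0.168
grasp_force: 39.3
```

Request:
{"op": "jog_arm", "data": {"rows": [{"x": 0,"y": 0,"z": -1,"ax": 0,"ay": 0,"az": 0,"fingers": 8},{"x": 0,"y": 0,"z": -1,"ax": 0,"ay": 0,"az": 0,"fingers": 8},{"x": 0,"y": 0,"z": -1,"ax": 0,"ay": 0,"az": 0,"fingers": 8},{"x": 0,"y": 0,"z": -1,"ax": 0,"ay": 0,"az": 0,"fingers": 8},{"x": 0,"y": 0,"z": -1,"ax": 0,"ay": 0,"az": 0,"fingers": 8},{"x": 0,"y": 0,"z": 0,"ax": 0,"ay": 0,"az": 0,"fingers": 8},{"x": 0,"y": 0,"z": 0,"ax": 0,"ay": 0,"az": 0,"fingers": 8},{"x": 0,"y": 0,"z": 0,"ax": 0,"ay": 0,"az": 0,"fingers": 8}]}}

```text
t: 9.95
eef_pos: [0.5287, -0.0032, 0.2479]
tool_rot: [-0.0, 0.62, 0.784, -0.0]
contact_force: [-5.4, -2.2, -8.0]
gripper_width: 0.168
grasp_force: 39.3
```

Run:
```python
from st import *
c=cam("scene"); save("s5.png",cv2.resize(c[0][170:290,265:365],None,fx=5,fy=5,interpolation=cv2.INTER_CUBIC))
for z in(.118,.139):
    u,v=proj(c,W(P,(-.045,0,z))); print(z,round((u-265)*5),round((v-170)*5))
```

```text
t 9.95 [ 0.5287 -0.0032  0.2479] F [-5.4  -2.21 -8.01] w 0.168 yaw_y 13.32 zt [-0.001  0.    -1.   ] q7 [-0.62  0.21  0.6   1.88 -0.13  1.1   0.26]
0.118 242 319
0.139 242 280
```

View pics/s5.png

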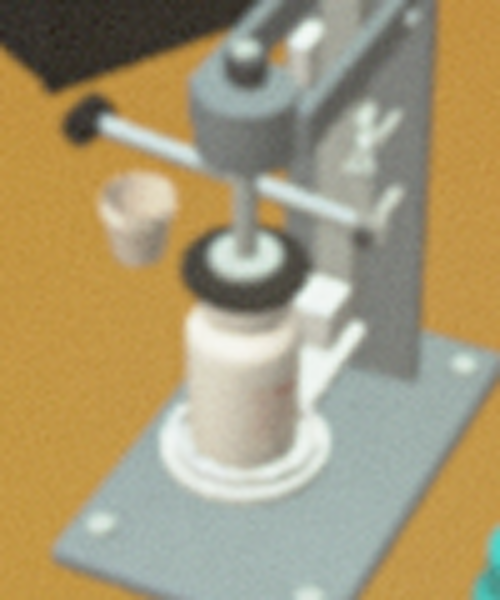

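The pad at (245,268) sits close on the cap. A rail travel of 31.5 mm is safe whatever the gap is (at most 14.6 N), so I go to the third tooth.

Request:
{"op": "jog_arm", "data": {"rows": [{"x": 0,"y": -1,"z": -1,"ax": 0,"ay": 0,"az": 0,"fingers": 8},{"x": 0,"y": 0,"z": -1,"ax": 0,"ay": 0,"az": 0,"fingers": 8},{"x": 0,"y": 0,"z": -1,"ax": 0,"ay": 0,"az": 0,"fingers": 8},{"x": 0,"y": 0,"z": -1,"ax": 0,"ay": 0,"az": 0,"fingers": 8},{"x": 0,"y": 0,"z": -1,"ax": 0,"ay": 0,"az": 0,"fingers": 8},{"x": 0,"y": 0,"z": 0,"ax": 0,"ay": 0,"az": 0,"fingers": 8},{"x": 0,"y": 0,"z": 0,"ax": 0,"ay": 0,"az": 0,"fingers": 8},{"x": 0,"y": 0,"z": 0,"ax": 0,"ay": 0,"az": 0,"fingers": 8}]}}

```text
t: 10.8
eef_pos: [0.5285, -0.0032, 0.253]
tool_rot: [0.0, 0.62, 0.784, 0.0]
contact_force: [4.7, -1.2, -17.9]
gripper_width: 0.17
grasp_force: 39.3
```

Request:
{"op": "jog_arm", "data": {"rows": [{"x": 0,"y": 0,"z": -1,"ax": 0,"ay": 0,"az": 0,"fingers": 8},{"x": 0,"y": 0,"z": -1,"ax": 0,"ay": 0,"az": 0,"fingers": 8},{"x": 0,"y": 0,"z": -1,"ax": 0,"ay": 0,"az": 0,"fingers": 8},{"x": 0,"y": 0,"z": -1,"ax": 0,"ay": 0,"az": 0,"fingers": 8},{"x": 0,"y": 0,"z": -1,"ax": 0,"ay": 0,"az": 0,"fingers": 8},{"x": 0,"y": 0,"z": 0,"ax": 0,"ay": 0,"az": 0,"fingers": 8},{"x": 0,"y": 0,"z": 0,"ax": 0,"ay": 0,"az": 0,"fingers": 8},{"x": 0,"y": 0,"z": 0,"ax": 0,"ay": 0,"az": 0,"fingers": 8}]}}

```text
t: 11.6
eef_pos: [0.5285, -0.0032, 0.2581]
tool_rot: [0.0, 0.62, 0.784, 0.0]
contact_force: [4.8, -2.1, -17.0]
gripper_width: 0.172
grasp_force: 39.4
```

Run:
```python
from st import *
c=cam("scene"); np.save("now.npy",c[0])
def track(a,b,box):  # template shift, box x0,y0,x1,y1
    x0,y0,x1,y1=box; t=cv2.cvtColor(a[y0:y1,x0:x1],6); s=cv2.cvtColor(b[y0-15:y1+8,x0-6:x1+6],6)
    t=cv2.resize(t,None,fx=8,fy=8,interpolation=2); s=cv2.resize(s,None,fx=8,fy=8,interpolation=2)
    m=cv2.matchTemplate(s,t,5); _,mx,_,l=cv2.minMaxLoc(m); return l[0]/8-6,l[1]/8-15,mx
a=L("scene")[0]
print("pad",track(a,c[0],(298,214,330,230)),"bottle",track(a,c[0],(298,246,330,280)),"frame",track(a,c[0],(300,180,322,205)))
p=[proj(c,W(P,(-.045,0,z))) for z in(.12,.13)]; print("px per 10mm",p[1][1]-p[0][1])
```

```text
t 11.6 [ 0.5285 -0.0032  0.2581] F [  4.8   -2.05 -16.98] w 0.172 yaw_y 13.33 zt [ 0.001  0.    -1.   ] q7 [-0.63  0.19  0.6   1.87 -0.12  1.12  0.25]
pad (0.0, -5.625, 0.8903370499610901) bottle (0.25, -11.0, 0.9716998338699341) frame (0.0, 0.125, 0.9803686738014221)
px per 10mm -3.787262132959313
```

The pad has risen about 15 mm and the force is up 13 N from the free value, so contact was at about 17 mm and tooth 30 gives roughly 11 N. I lower gently onto the pawl.

Request:
{"op": "jog_arm", "data": {"rows": [{"x": 0,"y": 0,"z": 0.5,"ax": 0,"ay": 0,"az": 0,"fingers": 8},{"x": 0,"y": 0,"z": 0.5,"ax": 0,"ay": 0,"az": 0,"fingers": 8},{"x": 0,"y": 0,"z": 0.5,"ax": 0,"ay": 0,"az": 0,"fingers": 8},{"x": 0,"y": 0,"z": 0.5,"ax": 0,"ay": 0,"az": 0,"fingers": 8},{"x": 0,"y": 0,"z": 0.5,"ax": 0,"ay": 0,"az": 0,"fingers": 8},{"x": 0,"y": 0,"z": 0,"ax": 0,"ay": 0,"az": 0,"fingers": 8},{"x": 0,"y": 0,"z": 0,"ax": 0,"ay": 0,"az": 0,"fingers": 8},{"x": 0,"y": 0,"z": 0,"ax": 0,"ay": 0,"az": 0,"fingers": 8}]}}

```text
t: 12.45
eef_pos: [0.5285, -0.0032, 0.2559]
tool_rot: [0.0, 0.62, 0.784, 0.001]
contact_force: [3.9, -0.4, -7.5]
gripper_width: 0.171
grasp_force: 40.2
```

Request:
{"op": "jog_arm", "data": {"rows": [{"x": 0,"y": 0,"z": 0.5,"ax": 0,"ay": 0,"az": 0,"fingers": 8},{"x": 0,"y": 0,"z": 0.5,"ax": 0,"ay": 0,"az": 0,"fingers": 8},{"x": 0,"y": 0,"z": 0,"ax": 0,"ay": 0,"az": 0,"fingers": 10},{"x": 0,"y": 0,"z": 0,"ax": 0,"ay": 0,"az": 0,"fingers": 25},{"x": 0,"y": 0,"z": 0,"ax": 0,"ay": 0,"az": 0,"fingers": 40},{"x": 0,"y": 0,"z": 0,"ax": 0,"ay": 0,"az": 0,"fingers": 50},{"x": 0,"y": 0,"z": 0,"ax": 0,"ay": 0,"az": 0,"fingers": 50},{"x": 0,"y": 0,"z": 0,"ax": 0,"ay": 0,"az": 0,"fingers": 50}]}}

```text
t: 13.25
eef_pos: [0.5279, -0.0033, 0.2542]
tool_rot: [-0.0, 0.62, 0.784, -0.0]
contact_force: [0.4, 0.3, -0.6]
gripper_width: 0.58
grasp_force: 0.0
```

Request:
{"op": "jog_arm", "data": {"rows": [{"x": 0,"y": 0,"z": -5,"ax": 0,"ay": 0,"az": 0,"fingers": 50},{"x": 0,"y": 0,"z": -10,"ax": 0,"ay": 0,"az": 0,"fingers": 50},{"x": 0,"y": 0,"z": -10,"ax": 0,"ay": 0,"az": 0,"fingers": 50},{"x": 0,"y": 0,"z": -15,"ax": 0,"ay": 0,"az": 0,"fingers": 50},{"x": 0,"y": 0,"z": -15,"ax": 0,"ay": 0,"az": 0,"fingers": 50},{"x": 0,"y": 0,"z": -10,"ax": 0,"ay": 0,"az": 0,"fingers": 50},{"x": 0,"y": 0,"z": 0,"ax": 0,"ay": 0,"az": 0,"fingers": 50},{"x": 0,"y": 0,"z": 0,"ax": 0,"ay": 0,"az": 0,"fingers": 50}]}}

```text
t: 14.05
eef_pos: [0.528, -0.0033, 0.3193]
tool_rot: [-0.0, 0.62, 0.784, 0.0]
contact_force: [-0.3, -0.7, -0.3]
gripper_width: 0.585
grasp_force: 0.0
```

Run:
```python
from st import *
cat=None
c=cam("scene"); a=L("scene")[0]
def track(a,b,box):
    x0,y0,x1,y1=box; t=cv2.cvtColor(a[y0:y1,x0:x1],6); s=cv2.cvtColor(b[y0-15:y1+8,x0-6:x1+6],6)
    t=cv2.resize(t,None,fx=8,fy=8,interpolation=2); s=cv2.resize(s,None,fx=8,fy=8,interpolation=2)
    m=cv2.matchTemplate(s,t,5); _,mx,_,l=cv2.minMaxLoc(m); return l[0]/8-6,l[1]/8-15,mx
print("pad",track(a,c[0],(298,214,330,230)),"bottle",track(a,c[0],(298,246,330,280)),"knob",track(a,c[0],(274,186,292,202)),"vials",track(a,c[0],(242,222,264,266)),track(a,c[0],(376,240,400,284)))
k=W(P,(.033,.118,.134)); print("knob",k,"to knob",to(k))
```

```text
t 14.05 [ 0.528  -0.0033  0.3193] F [-0.26 -0.74 -0.33] w 0.585 yaw_y 13.33 zt [ 0.  0. -1.] q7 [-0.65  0.14  0.61  1.78 -0.08  1.25  0.22]
pad (0.0, -4.625, 0.9109007120132446) bottle (0.125, -10.125, 0.9722049832344055) knob (0.0, 0.125, 0.9953687191009521) vials (0.0, 0.0, 0.9912843704223633) (0.0, 0.0, 0.9951662421226501)
knob [0.48346266 0.10731119 0.134     ] to knob [117.8 -17.8 185.3]
```

The pawl holds the rail at tooth 3 with the pad about 12 mm up (about 10 N) and the hand off. Next is the knob, about 118 mm in tool x and -16 mm in y. The handle grasp showed the reported z should be the object's height minus 0.044.

Request:
{"op": "jog_arm", "data": {"rows": [{"x": 24,"y": -4,"z": 0,"ax": 0,"ay": 0,"az": 0,"fingers": 50},{"x": 24,"y": -4,"z": 0,"ax": 0,"ay": 0,"az": 0,"fingers": 50},{"x": 24,"y": -4,"z": 0,"ax": 0,"ay": 0,"az": 0,"fingers": 50},{"x": 24,"y": -4,"z": 0,"ax": 0,"ay": 0,"az": 0,"fingers": 50},{"x": 22,"y": 0,"z": 20,"ax": 0,"ay": 0,"az": 0,"fingers": 50},{"x": 0,"y": 0,"z": 40,"ax": 0,"ay": 0,"az": 0,"fingers": 50},{"x": 0,"y": 0,"z": 40,"ax": 0,"ay": 0,"az": 0,"fingers": 50},{"x": 0,"y": 0,"z": 30,"ax": 0,"ay": 0,"az": 0,"fingers": 50}]}}

```text
t: 14.9
eef_pos: [0.4836, 0.1076, 0.1865]
tool_rot: [-0.001, 0.62, 0.785, -0.001]
contact_force: [0.2, 0.0, -0.2]
gripper_width: 0.583
grasp_force: 0.0
```

Run:
```python
from st import *
k=W(P,(.033,.118,.134-.0437)); print("to knob",to(k))
c=cam("scene"); save("s6.png",cv2.resize(c[0][110:270,220:380],None,fx=3.7,fy=3.7,interpolation=cv2.INTER_CUBIC))
```

```text
t 14.9 [0.4836 0.1076 0.1865] F [ 0.19  0.03 -0.19] w 0.583 yaw_y 13.36 zt [-0.003 -0.001 -1.   ] q7 [-0.78  0.21  0.5   2.02 -0.12  0.95  0.02]
to knob [-0.2  0.  96.2]
```

View pics/s6.png

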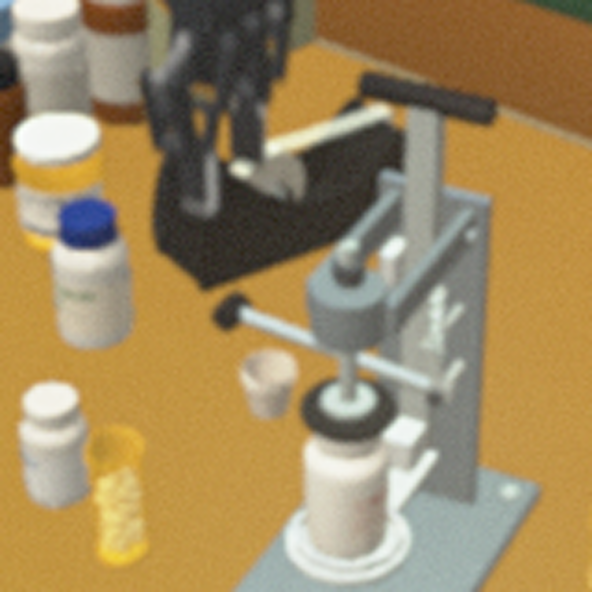

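The picture shows the fingers straddling above the knob (232,312), and the bottle standing pressed under the pad.

Request:
{"op": "jog_arm", "data": {"rows": [{"x": 0,"y": 1,"z": 20,"ax": 0,"ay": 0,"az": 0,"fingers": 50},{"x": 0,"y": 0,"z": 20,"ax": 0,"ay": 0,"az": 0,"fingers": 50},{"x": 0,"y": 0,"z": 20,"ax": 0,"ay": 0,"az": 0,"fingers": 50},{"x": 0,"y": 0,"z": 15,"ax": 0,"ay": 0,"az": 0,"fingers": 50},{"x": 0,"y": 0,"z": 10,"ax": 0,"ay": 0,"az": 0,"fingers": 50},{"x": 0,"y": 0,"z": 9,"ax": 0,"ay": 0,"az": 0,"fingers": 50},{"x": 0,"y": 0,"z": 0,"ax": 0,"ay": 0,"az": 0,"fingers": 45},{"x": 0,"y": 0,"z": 0,"ax": 0,"ay": 0,"az": 0,"fingers": 40}], "force": 30}}

```text
t: 15.75
eef_pos: [0.4865, 0.1081, 0.0957]
tool_rot: [0.0, 0.62, 0.784, 0.0]
contact_force: [1.1, 0.9, -0.1]
gripper_width: 0.473
grasp_force: 0.0
```

Request:
{"op": "jog_arm", "data": {"rows": [{"x": 0,"y": 0,"z": 0,"ax": 0,"ay": 0,"az": 0,"fingers": 35},{"x": 0,"y": 0,"z": 0,"ax": 0,"ay": 0,"az": 0,"fingers": 30},{"x": 0,"y": 0,"z": 0,"ax": 0,"ay": 0,"az": 0,"fingers": 27},{"x": 0,"y": 0,"z": 0,"ax": 0,"ay": 0,"az": 0,"fingers": 24},{"x": 0,"y": 0,"z": 0,"ax": 0,"ay": 0,"az": 0,"fingers": 20},{"x": 0,"y": 0,"z": 0,"ax": 0,"ay": 0,"az": 0,"fingers": 14},{"x": 0,"y": 0,"z": 0,"ax": 0,"ay": 0,"az": 0,"fingers": 14},{"x": 0,"y": 0,"z": 0,"ax": 0,"ay": 0,"az": 0,"fingers": 14}], "force": 30}}

```text
t: 16.55
eef_pos: [0.4856, 0.108, 0.0951]
tool_rot: [-0.0, 0.62, 0.784, -0.0]
contact_force: [-4.1, -0.2, 2.5]
gripper_width: 0.252
grasp_force: 30.7
```

Request:
{"op": "jog_arm", "data": {"rows": [{"x": -0.5,"y": 0,"z": -5,"ax": 0,"ay": 0,"az": 0,"fingers": 14},{"x": -0.5,"y": 0,"z": -5,"ax": 0,"ay": 0,"az": 0,"fingers": 14},{"x": -1,"y": 0,"z": -5,"ax": 0,"ay": 0,"az": 0,"fingers": 14},{"x": -1,"y": 0,"z": -5,"ax": 0,"ay": 0,"az": 0,"fingers": 14},{"x": -1,"y": 0,"z": -5,"ax": 0,"ay": 0,"az": 0,"fingers": 14},{"x": -1.5,"y": 0,"z": -5,"ax": 0,"ay": 0,"az": 0,"fingers": 14},{"x": -1.5,"y": 0,"z": -5,"ax": 0,"ay": 0,"az": 0,"fingers": 14},{"x": -1,"y": 0,"z": -2,"ax": 0,"ay": 0,"az": 0,"fingers": 14}], "force": 30}}

```text
t: 17.35
eef_pos: [0.4876, 0.099, 0.1327]
tool_rot: [-0.0, 0.621, 0.784, -0.001]
contact_force: [-2.8, -4.1, -4.3]
gripper_width: 0.247
grasp_force: 29.5
```

Request:
{"op": "jog_arm", "data": {"rows": [{"x": 0,"y": 0,"z": 0,"ax": 0,"ay": 0,"az": 0,"fingers": 14},{"x": 0,"y": 0,"z": 0,"ax": 0,"ay": 0,"az": 0,"fingers": 14},{"x": 0,"y": 0,"z": 0,"ax": 0,"ay": 0,"az": 0,"fingers": 14},{"x": 0,"y": 0,"z": 0,"ax": 0,"ay": 0,"az": 0,"fingers": 14},{"x": 0,"y": 0,"z": 0,"ax": 0,"ay": 0,"az": 0,"fingers": 14},{"x": 0,"y": 0,"z": 0,"ax": 0,"ay": 0,"az": 0,"fingers": 14},{"x": 0,"y": 0,"z": 0,"ax": 0,"ay": 0,"az": 0,"fingers": 14},{"x": 0,"y": 0,"z": 0,"ax": 0,"ay": 0,"az": 0,"fingers": 14}]}}

```text
t: 18.15
eef_pos: [0.4876, 0.0991, 0.1323]
tool_rot: [-0.0, 0.621, 0.784, -0.001]
contact_force: [-3.1, -4.7, -3.5]
gripper_width: 0.246
grasp_force: 29.5
```

```bash
cat > tr.py <<'E'
from st import *
c=cam("scene"); a=L("scene")[0]
def track(a,b,box):
    x0,y0,x1,y1=box; t=cv2.cvtColor(a[y0:y1,x0:x1],6); s=cv2.cvtColor(b[y0-15:y1+8,x0-6:x1+6],6)
    t=cv2.resize(t,None,fx=8,fy=8,interpolation=2); s=cv2.resize(s,None,fx=8,fy=8,interpolation=2)
    m=cv2.matchTemplate(s,t,5); _,mx,_,l=cv2.minMaxLoc(m); return l[0]/8-6,l[1]/8-15,round(mx,2)
for n,b in dict(pad=(298,214,330,230),bottle=(298,246,330,280),handle=(336,142,354,160),knob=(274,186,292,202),va=(242,222,264,266),vb=(376,240,400,284),cups=(283,203,302,224)).items(): print(n,track(a,c[0],b))
E
python3 tr.py
```

```text
t 18.15 [0.4876 0.0991 0.1323] F [-3.08 -4.7  -3.52] w 0.246 yaw_y 13.28 zt [-0.001 -0.001 -1.   ] q7 [-0.73  0.29  0.49  2.07 -0.18  0.83  0.09]
pad (0.0, 0.0, 1.0)
bottle (0.0, 0.0, 1.0)
handle (0.0, 0.0, 0.99)
knob (-1.625, -12.0, 0.61)
va (0.0, 0.0, 0.99)
vb (0.0, 0.0, 1.0)
cups (0.0, 0.0, 1.0)
```

Everything is fully down and back at its start pixels. I hold a little longer, lower the knob and release.

Request:
{"op": "jog_arm", "data": {"rows": [{"x": 0,"y": 0,"z": 0,"ax": 0,"ay": 0,"az": 0,"fingers": 14},{"x": 0,"y": 0,"z": 0,"ax": 0,"ay": 0,"az": 0,"fingers": 14},{"x": 0,"y": 0,"z": 0,"ax": 0,"ay": 0,"az": 0,"fingers": 14},{"x": 2,"y": 0,"z": 6,"ax": 0,"ay": 0,"az": 0,"fingers": 14},{"x": 2,"y": 0,"z": 8,"ax": 0,"ay": 0,"az": 0,"fingers": 14},{"x": 2,"y": 0,"z": 8,"ax": 0,"ay": 0,"az": 0,"fingers": 14},{"x": 1,"y": 0,"z": 8,"ax": 0,"ay": 0,"az": 0,"fingers": 14},{"x": 1,"y": 0,"z": 6,"ax": 0,"ay": 0,"az": 0,"fingers": 14}]}}

```text
t: 19.0
eef_pos: [0.4855, 0.1088, 0.0963]
tool_rot: [-0.001, 0.62, 0.785, -0.0]
contact_force: [-5.6, 0.1, 5.0]
gripper_width: 0.245
grasp_force: 30.4
```

Request:
{"op": "jog_arm", "data": {"rows": [{"x": 0,"y": 0,"z": 1,"ax": 0,"ay": 0,"az": 0,"fingers": 20},{"x": 0,"y": 0,"z": 0,"ax": 0,"ay": 0,"az": 0,"fingers": 30},{"x": 0,"y": 0,"z": 0,"ax": 0,"ay": 0,"az": 0,"fingers": 40},{"x": 0,"y": 0,"z": 0,"ax": 0,"ay": 0,"az": 0,"fingers": 50},{"x": 0,"y": 0,"z": 0,"ax": 0,"ay": 0,"az": 0,"fingers": 50},{"x": 0,"y": 0,"z": -10,"ax": 0,"ay": 0,"az": 0,"fingers": 50},{"x": 0,"y": 0,"z": -20,"ax": 0,"ay": 0,"az": 0,"fingers": 50},{"x": 0,"y": 0,"z": -20,"ax": 0,"ay": 0,"az": 0,"fingers": 50}]}}

```text
t: 19.8
eef_pos: [0.4862, 0.1078, 0.1464]
tool_rot: [0.0, 0.62, 0.784, -0.0]
contact_force: [-0.5, 0.4, -0.0]
gripper_width: 0.582
grasp_force: 0.0
```

Request:
{"op": "jog_arm", "data": {"rows": [{"x": 0,"y": 0,"z": -30,"ax": 0,"ay": 0,"az": 0,"fingers": 50},{"x": 0,"y": 0,"z": -30,"ax": 0,"ay": 0,"az": 0,"fingers": 50},{"x": 0,"y": 0,"z": -30,"ax": 0,"ay": 0,"az": 0,"fingers": 50},{"x": 0,"y": 0,"z": -20,"ax": 0,"ay": 0,"az": 0,"fingers": 50},{"x": 0,"y": 0,"z": 0,"ax": 0,"ay": 0,"az": 0,"fingers": 50},{"x": 0,"y": 0,"z": 0,"ax": 0,"ay": 0,"az": 0,"fingers": 50},{"x": 0,"y": 0,"z": 0,"ax": 0,"ay": 0,"az": 0,"fingers": 50},{"x": 0,"y": 0,"z": 0,"ax": 0,"ay": 0,"az": 0,"fingers": 50}]}}

```text
t: 20.6
eef_pos: [0.4855, 0.1078, 0.2543]
tool_rot: [-0.0, 0.62, 0.784, -0.001]
contact_force: [0.1, -0.1, -0.5]
gripper_width: 0.588
grasp_force: 0.0
```

```bash
python3 tr.py
```

```text
t 20.6 [0.4855 0.1078 0.2543] F [ 0.09 -0.08 -0.48] w 0.588 yaw_y 13.32 zt [-0.002 -0.001 -1.   ] q7 [-0.81  0.13  0.52  1.93 -0.07  1.1  -0.03]
pad (0.0, 0.0, 1.0)
bottle (0.0, 0.0, 1.0)
handle (0.0, 0.0, 0.99)
knob (0.0, 0.0, 1.0)
va (0.0, 0.0, 0.99)
vb (0.0, 0.0, 1.0)
cups (0.0, 0.0, 1.0)
```

```bash
python3 -c "
from station import bot
print(bot.hand_in())"
```

```text
the job is handed in; nothing more can be done
None
```

I pressed the cap to about 10 N on tooth 3 and the pawl held it hands-off for over 2 s; I then lifted the pawl until the platform was fully down and let it spring back, with the bottle and bystanders where they started, and handed in at 20.6 s.

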